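# Load a tall spindle into the marking fixture

## Robot

A 7-joint arm with a two-finger parallel gripper is mounted at the origin on the work surface. World frame = base frame: x ahead of the robot, y to its left, z up, the work surface at z = 0. Lengths are in m, angles in rad, forces in N, time in s.
With the tool pointing down it reaches from about 0.425 to 0.925 m from the base axis. Payload 6.8 kg.
Tool frame: the origin (TCP) lies midway between the tips of the shut fingers; the grasp point (between the pads) lies 19 mm behind it; z points along the fingers, y is the line along which they close (so a half turn about z gives the same grasp; the last joint's range is limited). The gripper opens to 88 mm and grips with 3 to 60 N. Pads are 20 mm wide; open, the fingers measure 115 mm over their backs; the gripper's body (75 mm by 178 mm) begins 61 mm behind the grasp point.
Start: joints at [1.078, 0.477, 0.022, 1.555, -0.011, 1.109, -0.083], TCP at [0.253, -0.626, 0.194] pointing down, gripper open.
Joint ranges: [-2.96, 2.96], [-0.34, 2.1], [-1.41, 1.46], [0.24, 2.44], [-1.37, 4.51], [0.17, 1.92], [-2.96, 2.96]. Speed limits (rad/s): [2.39, 2.39, 3.14, 3.14, 3.14, 3.14, 3.14].

## Interface

Orientations are given as a unit quaternion [x, y, z, w].
In Python, from plant import state, read_camera, camera_params, job_done gives the robot as it stands.
- The arm moves only by the shell command python3 -m creep 'ROWS' [FORCE]. ROWS is JSON, a list of rows, each an object of numbers: "jaw": the gripper's target within -1 to 1 (fully open at 1, half-way at 0, shut at -1); "tx", "ty", "tz": the shift along the tool's x, y, z normalised to -1 to 1, where 1 is 0.12 m; "turn": the turn about the tool's z normalised to -1 to 1, where 1 is pi/2 rad. A call has 1 to 5 rows; each row is the pose to reach, as a shift and turn from the pose commanded when the call began, along the tool's axes at that moment; what a row does not reach only later rows make up. A row lasts 1/8 s, in which the tool goes at most 62.5 mm and 10.7 degrees, less where a joint would pass 70% of its speed; a pose out of reach is approached as far as the arm can. A call with a number of a shift or a turn outside -1 to 1 is refused whole. A call with a gripper value outside its range is refused whole. The fingers move at their own pace and stop on an object; FORCE is the grip in N (left out, the last holds). Time passes only in rows, so rows that repeat a pose let the fingers close. It gives the time, the measured TCP pose, the force, the opening and the grip force at its end, in the units of the state.
- state(): the state, without advancing time (a new reading comes with each control period).
- read_camera(name): name is "scene" or "top" or "wrist"; returns (picture, depth): 400x640x3 uint8, red, green, blue; 400x640 float32, m along the optical axis (not along the pixel's ray), 0 where there is no reading.
- camera_params(name): a dict with "fx", "fy", "cx", "cy" (pixels), "rvec" (rotation vector, rad) and "tvec" (3), from world to camera coordinates, as OpenCV has them. Camera axes: x right, y down, z forward; pixel columns grow to the right and rows downward; lengths in m; the calibration is good to about 2 mm. The wrist camera is an equidistant fisheye: a pixel r from the principal point sees the ray r / f radians off the axis. A picture is of the moment at which its call begins: read the wrist's pose just before it. camera_params takes no time and is no camera call; for the wrist camera it gives the pose at the moment of the call.
- job_done(): hands the job in; it is judged then, once.
The state is a dict: "time": time; "q": joint angles; "joint_velocities": joint speeds; "effort": joint torques, N m; "position": TCP position; "tool_rot": TCP orientation; "ft_force": force on the tool from outside, world axes, zero at the start; "torque": the same for the moment, N m; "grip_width": finger opening in m; "grip_force": force on a finger pad.
Only numpy, scipy, OpenCV 4.12 (cv2) and the standard library are available. Lean on these libraries where they do the work, as an engineer would, in place of code of your own. Each camera call takes 0.05 s, during which the arm holds its last target. There are 200 camera calls.

## Task

Get the tall turned spindle ready for marking: push it low on its foot so that it slides across the bed, standing upright all the way and never lifted, until it is fully home in the V of the locator, touching both flanks. Then push the locator's swing arm round until it is closed against the front of the spindle, and take the hand away, leaving the spindle standing home and everything else on the bench where it is.

Things in the scene. Friction and masses are not known exactly. Their poses are not given: they have to be found in the camera images.
- spindle: Bare aluminium spindle, 188 mm tall, standing loose on the bed 95 to 135 mm in front of the nest and up to 50 mm to its left or right. Foot 44 mm in diameter, 56 mm tall; above it 30 mm in diameter to 112 mm, then 20 mm to the top. 0.3 to 0.6 kg, friction on the bed 0.5 to 0.7: pushed higher than about 30 mm above the bed it may tip. Origin: centre of its underside, z along its axis.
- nest (a point): Point on the bed's top face, 20 mm above the bench, where the centre of the spindle's underside lies when it touches both flanks of the V. x points into the V (away from the robot), y left, z up. Fixed steel block, 90 mm wide, 40 mm high above the bed; smooth V of 90 degrees, mouth 51 mm wide. Bed: fixed flat yellow plate, from 240 mm before this point to 110 mm behind, 160 mm to each side.
- swing_arm (a joint): Angle of the swing arm about its upright pivot, rad. 0: closed, straight across the V's mouth, its rubber pad touching the front of the seated spindle. Grows as it opens towards the robot, then out to the left: at 1.57 it points along -x of the nest; it starts at 2.3 to 2.65, to the front left. It stays where it is left; about 2 N near its end moves it.
- swing_pivot (a point): On the axis of the swing arm's pivot, at the arm's mid-height, 30 mm above the bed; in the nest's frame 30 mm before it and 68 mm to the left. Axes as the nest's. It stands on a fixed lug 26 mm wide and 22 mm high above the bed, from 36 mm before the nest to 42 mm behind it. The bolt head, 21 mm in diameter, ends 44 mm above the bed.
- bar_end (a point): On the swing arm, 74 mm from its pivot, at mid-height of the bar, 30 mm above the bed; moves with the arm. The arm is a steel bar reaching 80 mm from the pivot, 12 mm wide and 14 mm high (23 to 37 mm above the bed), with a round stud 12 mm in diameter standing 12 mm above the bar at this point.
- bush: Bystander: an aluminium bush (short tube), 40 mm in diameter and 40 mm tall, standing on the bed 100 to 125 mm to the right of the V's centre line and 30 to 60 mm in front of the nest. Origin: centre of its underside.
- strap: Bystander: a dark steel clamp strap with a slot, 110 x 32 x 14 mm, lying on the bed behind the locator block, across the V's centre line. Origin: centre of its underside.
- oil_bottle: Bystander: a white plastic oil bottle with a black cap, 60 mm in diameter and 170 mm tall, on the bench to the left of the bed. Origin: centre of its underside.
- chuck_key: Bystander: a steel T-handled chuck key, 190 mm long with a 120 mm cross bar, lying on the bench to the right of the bed. Origin: under the middle of its shank.
- loupe: Bystander: a black magnifier, 52 mm in diameter and 58 mm tall, standing on the bench to the right of the bed. Origin: centre of its underside.
- marker: Bystander: a white marker pen, 13 mm thick and 130 mm long, lying on the bench near the robot, to the right of the bed. Origin: under its middle.
- parallel_a: Bystander: a bright steel parallel bar, 150 x 14 x 30 mm, lying on a grey felt mat far to the left. Origin: centre of its underside.
- parallel_b: Bystander: a dark steel parallel bar, 150 x 14 x 22 mm, lying on the same felt mat. Origin: centre of its underside.
Things that resemble listed ones, but are neither listed nor needed, are in the scene too. Leave any pink or yellow look-alike of the spindle alone.

How it is judged:
On the way, in this order (a step that is already met when the one before it is completed fails the run):
1. the spindle stands upright in the V, within 4 mm of fully home (horizontal distance between spindle and nest below 0.004 m and angle between spindle's own z axis and vertical below 0.05 rad), for 0.2 s.
2. the swing arm is closed against the spindle (value of joint swing_arm below 0.08 rad), for 0.2 s.
At the end, for the whole second after the job is handed in: The spindle stands upright (within 0.04 rad) and at rest on the bed, its foot within 4 mm of its seat in the V, and the swing arm is closed against it (joint under 0.08 rad, about 5 mm at its end) (horizontal distance between spindle and nest below 0.004 m and angle between spindle's own z axis and vertical below 0.04 rad and height (world z) of spindle below 0.024 m and value of joint swing_arm below 0.08 rad and linear speed of spindle below 0.01 m/s and angular speed of spindle below 0.1 rad/s); the robot touches nothing.
It fails at once if the spindle tips (more than 0.2 rad) (angle between spindle's own z axis and vertical above 0.2 rad).
It fails at once if the spindle is lifted off the bed (height (world z) of spindle above 0.028 m).
It fails at once if a bystander is moved more than 15 mm (distance of any of bush, strap, oil_bottle, chuck_key, loupe, marker, parallel_a, parallel_b from where it was at the start of the episode above 0.015 m).
It also fails if it takes over 72 s, if anything falls off the work surface, if the arm or the gripper's body presses on something with over 40 N, if the wrist force passes 120 N, or if a joint passes its speed limit or range.

## Working session

There is one attempt and no reset: what is moved stays moved. The work goes in short steps, Python scripts to look and compute and a shell command to move; the robot and the scene stay as the last step left them, time stands still between calls to the robot, and variables do not carry over. Pictures are saved under pics/ and viewed, at most 10 in all, crops included, and the job is handed in when it is done.

```bash
mkdir -p pics; cat > h.py <<'E'
import numpy as np,cv2
from plant import *
def snap(n):
    p=camera_params(n); im,d=read_camera(n); return im,d,p
def cloud(d,p):
    v,u=np.mgrid[0:400,0:640]
    R=cv2.Rodrigues(np.array(p['rvec'],float))[0]
    c=np.stack([(u-p['cx'])/p['fx']*d,(v-p['cy'])/p['fy']*d,d],-1)
    return (c-np.array(p['tvec']).ravel())@R
E
python3 - <<'E'
from h import *
print(state())
for n in('scene','top'):
    im,d,p=snap(n); print(n,p); cv2.imwrite(f'pics/{n}0.png',im[:,:,::-1]); np.savez(n+'0',im=im,w=cloud(d,p),d=d)
E
```

```text
{'time': 0.0, 'q': array([ 1.0779352 ,  0.4777862 ,  0.02237771,  1.55642013, -0.01149383,
        1.10929495, -0.08312117]), 'joint_velocities': array([-2.03480648e-03, -2.71364266e-05, -3.41865062e-04,  1.21400447e-04,
        8.38802856e-04,  1.20622599e-03,  1.39493219e-03]), 'effort': array([-6.54222549e-04, -5.82854712e+01,  1.53451659e+00, -2.72612822e+01,
       -5.43751137e-02,  1.69713231e-02,  1.61209509e-04]), 'position': array([ 0.25307214, -0.62507415,  0.19300506]), 'tool_rot': array([ 9.81554364e-01,  1.91181167e-01, -2.45303376e-04, -8.55506070e-04]), 'ft_force': array([-0.42902555, -0.31438763,  0.38822613]), 'torque': array([ 0.00439489, -0.03975512, -0.02672159]), 'grip_force': 0.0, 'grip_width': 0.08784531503140498}
scene {'fx': 365.6767421561408, 'fy': 365.6767421561408, 'cx': 322.73467046056055, 'cy': 197.67002227287637, 'rvec': array([ 1.7495981 ,  1.64321023, -0.76620544]), 'tvec': array([-0.12255589, -0.3208411 ,  1.54491122])}
top {'fx': 434.4994860909479, 'fy': 434.4994860909479, 'cx': 327.43748085525556, 'cy': 192.61132417743713, 'rvec': array([ 2.16210935, -2.19105262,  0.09064519]), 'tvec': array([0.09298873, 0.58440192, 1.70199127])}
```

View pics/scene0.png

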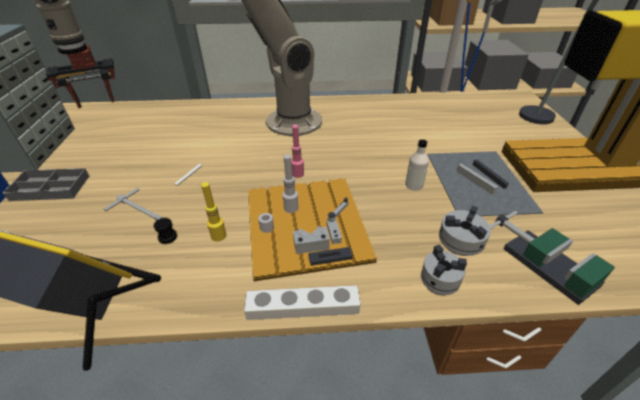

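View pics/top0.png

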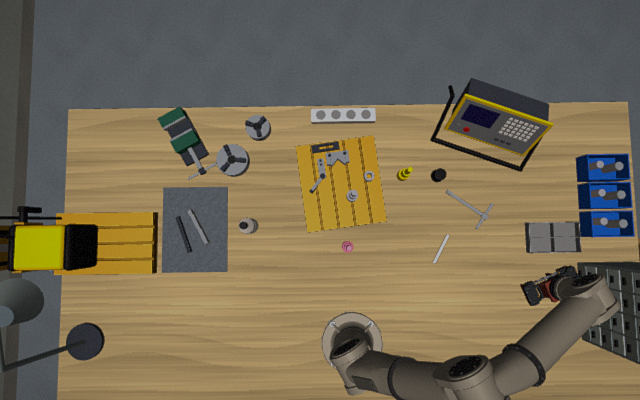

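Candidates for the spindle: bare aluminium at top (352,196) / scene (290,190); pink at top (347,246); yellow at top (404,174). The bare aluminium one on the bed matches the description. I'll check it in a crop and take a first measurement.

```bash
python3 - <<'E'
from h import *
a=np.load('scene0.npz'); cv2.imwrite('pics/crop1.png',cv2.resize(a['im'][120:280,235:385,::-1],None,fx=3.7,fy=3.7,interpolation=cv2.INTER_CUBIC))
W=[np.load(n+'0.npz')['w'].reshape(-1,3) for n in('scene','top')]
IM=[np.load(n+'0.npz')['im'].reshape(-1,3).astype(int) for n in('scene','top')]
w=W[1]; t=np.load('top0.npz')['w']
for n,(u,v) in dict(sp=(352,193),block=(338,158),pink=(347,244),bush=(369,176),pivot=(321,165),end=(315,188),strap=(325,147),c1=(296,147),c2=(374,137),c3=(386,221),c4=(308,232)).items(): print(n,t[v,u].round(3))
for k in (0,1):
    w=W[k]
    for lo,hi in((.14,.215),(.08,.13)):
        m=(w[:,2]>lo)&(w[:,2]<hi)&(abs(w[:,0]-.6)<.3)&(abs(w[:,1]+.02)<.14)
        print(k,lo,m.sum(),np.median(w[m],0).round(4))
    b=IM[k]; m=(w[:,2]>.01)&(w[:,2]<.03)&(b[:,0]>b[:,2]*2.2)&(abs(w[:,0]-.66)<.27)&(abs(w[:,1])<.22)
    r=cv2.minAreaRect(w[m][:,:2].astype(np.float32)); print('bed',m.sum(),r)
E
```

```text
sp [ 0.567 -0.002  0.21 ]
block [0.719 0.042 0.057]
pink [0.385 0.015 0.116]
bush [ 0.65  -0.082  0.022]
pivot [0.694 0.109 0.041]
end [0.602 0.134 0.054]
strap [0.772 0.093 0.012]
c1 [0.772 0.209 0.02 ]
c2 [0.438 0.082 1.746]
c3 [ 0.47  -0.148  0.   ]
c4 [0.431 0.165 0.002]
0 0.14 278 [ 0.5756 -0.0024  0.1752]
0 0.08 283 [0.5777 0.0014 0.1038]
bed 7177 ((0.6318536996841431, -0.014798671007156372), (0.35362526774406433, 0.41750553250312805), 6.777089595794678)
1 0.14 61 [ 0.5617 -0.0009  0.1886]
1 0.08 53 [0.5554 0.0062 0.1087]
bed 5554 ((0.6306441426277161, -0.011727377772331238), (0.35061290860176086, 0.4091586768627167), 7.346095085144043)
```

View pics/crop1.png

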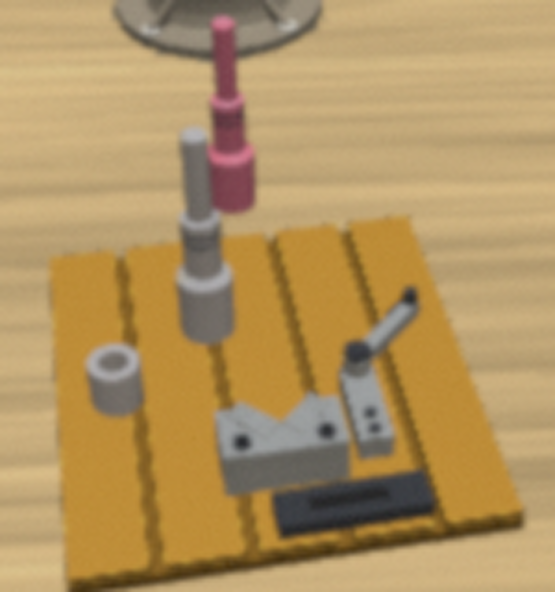

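The crop shows the bare aluminium spindle standing on the bed at scene (290,195). The V block is at (310,238), and the swing arm runs from its pivot at (333,218) to its stud at (346,201). Before planning the push, I need the hand's real envelope.

```bash
python3 - <<'E'
from h import *
from scipy.spatial.transform import Rotation as Ro
s=state(); R=Ro.from_quat(s['tool_rot']).as_matrix(); print(R.round(3))
for n in('scene','top'):
    w=np.load(n+'0.npz')['w'].reshape(-1,3); t=(w-s['position'])@R
    for z0 in range(-300,20,20):
        m=(t[:,2]>z0/1e3)&(t[:,2]<z0/1e3+.02)&(np.hypot(t[:,0],t[:,1])<.18)
        if m.sum()>3: print(n,z0,m.sum(),'x',np.percentile(t[m,0],[3,97]).round(3),'y',np.percentile(t[m,1],[3,97]).round(3))
im=np.load('scene0.npz')['im'][0:120,20:140]; im2=np.load('top0.npz')['im'][240:330,500:620]
wi,wd,wp=snap('wrist'); print(wp); np.savez('wrist0',im=wi,d=wd)
A=[cv2.resize(i[:,:,::-1],(400,300),interpolation=cv2.INTER_CUBIC) for i in(im,im2)]
cv2.imwrite('pics/hand.png',np.vstack([np.hstack(A),np.hstack([cv2.resize(wi[:,:,::-1],(480,300)),np.zeros((300,320,3),np.uint8)])]))
E
```

```text
[[ 0.927  0.375 -0.001]
 [ 0.375 -0.927  0.001]
 [-0.    -0.002 -1.   ]]
scene -300 266 x [0.007 0.042] y [-0.038  0.031]
scene -280 242 x [0.009 0.04 ] y [-0.038  0.031]
scene -260 239 x [0.008 0.041] y [-0.038  0.033]
scene -240 209 x [0.008 0.039] y [-0.038  0.032]
scene -220 247 x [-0.006  0.037] y [-0.039  0.031]
scene -200 148 x [-0.003  0.037] y [-0.042  0.013]
scene -180 170 x [-0.001  0.026] y [-0.042  0.014]
scene -160 591 x [-0.025  0.034] y [-0.087  0.083]
scene -140 411 x [-0.024  0.036] y [-0.08   0.077]
scene -120 93 x [-0.001  0.034] y [-0.081  0.076]
scene -100 76 x [-0.009  0.014] y [-0.059  0.055]
scene -80 57 x [-0.007  0.013] y [-0.056  0.052]
scene -60 52 x [-0.004  0.013] y [-0.054  0.051]
scene -40 19 x [-0.009  0.014] y [-0.054  0.05 ]
top -300 62 x [0.021 0.04 ] y [-0.029  0.024]
top -280 82 x [-0.005  0.039] y [-0.037  0.017]
top -260 107 x [-0.013  0.038] y [-0.039  0.015]
top -240 63 x [-0.018  0.039] y [-0.039  0.007]
top -220 101 x [-0.022  0.036] y [-0.041  0.004]
top -200 99 x [-0.032  0.032] y [-0.042 -0.017]
top -180 40 x [-0.019  0.023] y [-0.042 -0.03 ]
top -160 454 x [-0.029  0.031] y [-0.088  0.084]
top -140 178 x [-0.016  0.033] y [-0.084  0.075]
top -120 33 x [-0.028  0.032] y [-0.081  0.073]
top -100 4 x [0.005 0.01 ] y [0.045 0.051]
top -60 11 x [-0.006  0.011] y [0.043 0.053]
top -40 7 x [-0.005  0.011] y [-0.035  0.048]
{'fx': 309.70691628693146, 'fy': 309.70691628693146, 'cx': 316.4691752100774, 'cy': 195.10631442700563, 'rvec': array([-2.42764294,  1.63455904,  0.20767215]), 'tvec': array([-0.67328936, -0.03119311,  0.38869138])}
```

View pics/hand.png

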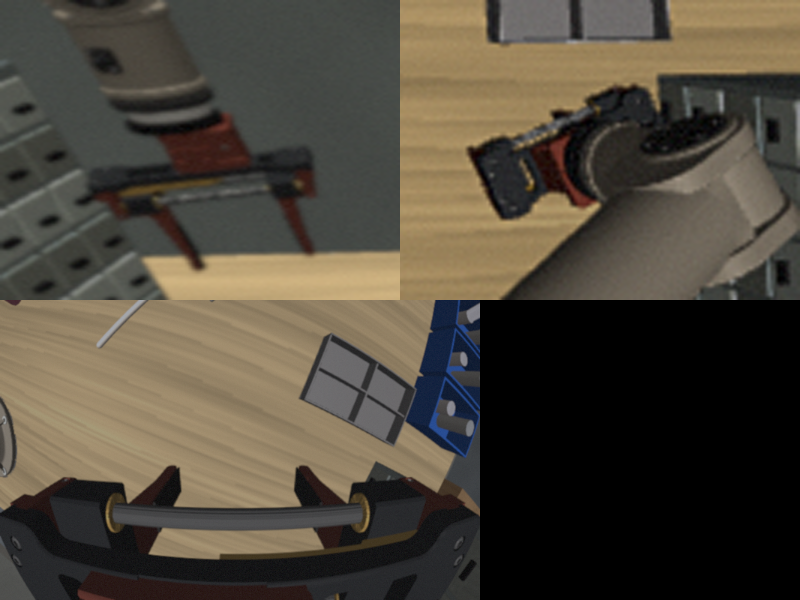

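The hand's body (about ±35 mm by ±88 mm, starting 80–100 mm above the tips) sticks out further than the fingers on every side. The tool can only point down, so if a finger pushes the foot, the body reaches the 188 mm shaft first and tips the spindle. The upright-sliding option that works is to hold the upper shaft lightly at constant height, with the jaw line along the travel. First I'll raise the hand and bring the wrist camera over the bed.

```bash
python3 -m creep '[{"tz":-0.5,"jaw":1},{"tz":-1},{"tz":-1}]'
python3 -m creep '[{"tx":0.42,"ty":-0.5,"tz":-0.3},{"tx":0.85,"ty":-1,"tz":-0.5},{"tx":0.85,"ty":-1,"tz":-0.5},{"tx":0.85,"ty":-1,"tz":-0.5}]'
python3 -m creep '[{"tx":0.42,"ty":-0.5},{"tx":0.85,"ty":-1},{"tx":0.85,"ty":-1},{"tx":0.85,"ty":-1}]'
python3 -m creep '[{"tx":0.42,"ty":-0.5},{"tx":0.85,"ty":-1},{"tx":0.85,"ty":-1},{"tx":0.85,"ty":-1}]'
python3 -m creep '[{"tx":0.3,"ty":-0.5},{"tx":0.6,"ty":-1},{"tx":0.6,"ty":-1},{"tx":0.6,"ty":-1}]'
python3 - <<'E'
from h import *
s=state();print(s['time'],s['position'],s['tool_rot'])
im,d,p=snap('wrist'); np.savez('wrist1',im=im,d=d,**{k:np.array(v) for k,v in p.items()}); R=cv2.Rodrigues(p['rvec'])[0]; print(-R.T@p['tvec'],R.T[:,2])
cv2.imwrite('pics/w1.png',im[:,:,::-1])
E
```

```text
0.15 [ 0.25322086 -0.62518418  0.19320268] [ 9.81539406e-01  1.91258766e-01 -1.70210241e-04 -6.70965838e-04]
[ 0.31485694 -0.59933204  0.38366521] [-0.23059144 -0.09272162 -0.96862288]invalid input
invalid input
invalid input
invalid input
invalid input
```

View pics/w1.png

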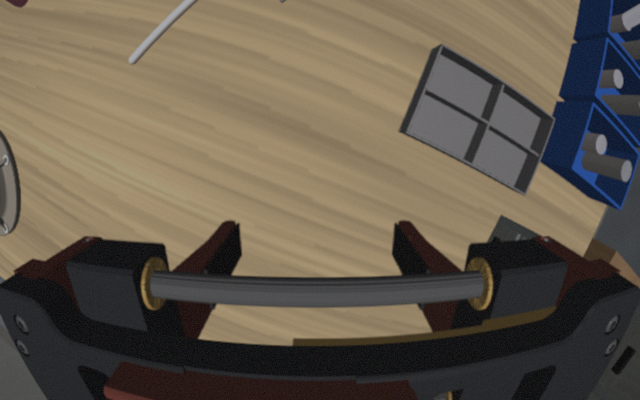

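The rows were refused and nothing moved; the picture shows only the fingers and the tray at (480,120). Rows probably need every key.

```bash
python3 -m creep '[{"tx":0,"ty":0,"tz":-0.5,"turn":0,"jaw":1},{"tx":0,"ty":0,"tz":-1,"turn":0,"jaw":1},{"tx":0,"ty":0,"tz":-1,"turn":0,"jaw":1}]' &&
python3 -m creep '[{"tx":0.42,"ty":-0.5,"tz":-0.3,"turn":0,"jaw":1},{"tx":0.85,"ty":-1,"tz":-0.5,"turn":0,"jaw":1},{"tx":0.85,"ty":-1,"tz":-0.5,"turn":0,"jaw":1},{"tx":0.85,"ty":-1,"tz":-0.5,"turn":0,"jaw":1}]'
```

```text
time: 0.57
position: [0.2544, -0.6282, 0.32]
tool_rot: [0.982, 0.191, 0.001, 0.005]
ft_force: [0.9, -0.5, -0.3]
grip_width: 0.0876
grip_force: 0.0
time: 1.08
position: [0.3051, -0.4734, 0.3748]
tool_rot: [0.981, 0.194, 0.001, 0.0]
ft_force: [-0.1, 0.1, -0.9]
grip_width: 0.0878
grip_force: 0.0
```

```bash
for i in 1; do
python3 -m creep '[{"tx":0.46,"ty":-0.49,"tz":0,"turn":0,"jaw":1},{"tx":0.92,"ty":-0.97,"tz":0,"turn":0,"jaw":1},{"tx":0.92,"ty":-0.97,"tz":0,"turn":0,"jaw":1}]' 
python3 -m creep '[{"tx":0.46,"ty":-0.49,"tz":0,"turn":0,"jaw":1},{"tx":0.92,"ty":-0.97,"tz":0,"turn":0,"jaw":1},{"tx":0.92,"ty":-0.97,"tz":0,"turn":0,"jaw":1}]' 
python3 -m creep '[{"tx":0.46,"ty":-0.49,"tz":0,"turn":0,"jaw":1},{"tx":0.92,"ty":-0.97,"tz":0,"turn":0,"jaw":1},{"tx":0.92,"ty":-0.97,"tz":0,"turn":0,"jaw":1},{"tx":0.92,"ty":-0.97,"tz":0,"turn":0,"jaw":1},{"tx":0.92,"ty":-0.97,"tz":0,"turn":0,"jaw":1}]' |head -3; done
python3 - <<'E'
from h import *
im,d,p=snap('wrist'); np.savez('wrist1',im=im,d=d,**{k:np.array(v) for k,v in p.items()}); R=cv2.Rodrigues(p['rvec'])[0]; print(-R.T@p['tvec'],R.T[:,2])
cv2.imwrite('pics/w2.png',im[:,:,::-1])
E
```

```text
time: 1.45
position: [0.362, -0.3248, 0.3728]
tool_rot: [0.981, 0.192, -0.0, -0.001]
ft_force: [0.6, -0.9, 0.2]
grip_width: 0.0875
grip_force: 0.0
time: 1.82
position: [0.4206, -0.1754, 0.3729]
tool_rot: [0.981, 0.192, -0.001, -0.001]
ft_force: [-0.8, -0.6, 0.1]
grip_width: 0.0877
grip_force: 0.0
time: 2.45
position: [0.4785, -0.0301, 0.373]
tool_rot: [0.982, 0.19, -0.001, -0.0]
[ 0.54049987 -0.00406645  0.56329367] [-0.23191549 -0.09359267 -0.96822292]
```

View pics/w2.png

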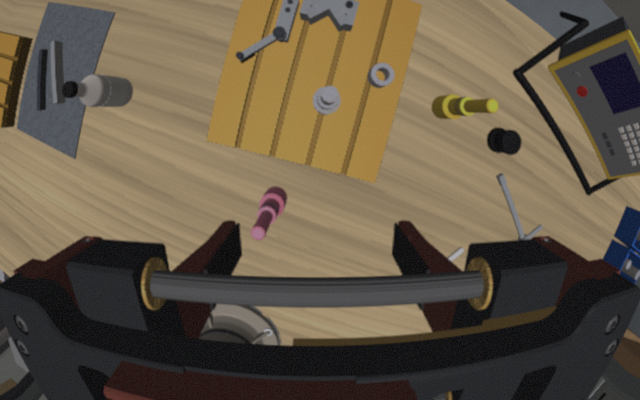

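The view shows the spindle at (327,98), block at (332,8), arm stud at (240,57) and bush at (382,73). I'll go forward 0.1 m to centre the locator and measure from depth.

```bash
python3 -m creep '[{"tx":0.45,"ty":0.08,"tz":-0.1,"turn":0,"jaw":1},{"tx":0.9,"ty":0.17,"tz":-0.2,"turn":0,"jaw":1},{"tx":0.9,"ty":0.17,"tz":-0.2,"turn":0,"jaw":1},{"tx":0.9,"ty":0.17,"tz":-0.2,"turn":0,"jaw":1},{"tx":0.9,"ty":0.17,"tz":-0.2,"turn":0,"jaw":1}]' |head -3
cat >> h.py <<'E'
def wcloud(d,p):
    v,u=np.mgrid[0:400,0:640]; x=(u-p['cx'])/p['fx']; y=(v-p['cy'])/p['fy']; r=np.hypot(x,y)+1e-9; k=np.tan(r)/r
    R=cv2.Rodrigues(np.array(p['rvec'],float))[0]
    return (np.stack([x*k*d,y*k*d,d],-1)-np.array(p['tvec']).ravel())@R
def ortho(im,w,x0,x1,y0,y1,s,zr):
    # top-down orthographic image from cloud, s px/m ; rows = -x, cols = -y
    H=int((x1-x0)*s);Wd=int((y1-y0)*s); o=np.zeros((H,Wd,3),np.uint8); f=w.reshape(-1,3); c=im.reshape(-1,3)
    m=(f[:,2]>zr[0])&(f[:,2]<zr[1])&(f[:,0]>x0)&(f[:,0]<x1)&(f[:,1]>y0)&(f[:,1]<y1)
    r=((x1-f[m,0])*s).astype(int).clip(0,H-1); q=((y1-f[m,1])*s).astype(int).clip(0,Wd-1)
    o[r,q]=c[m]; return o
E
python3 - <<'E'
from h import *
im,d,p=snap('wrist'); w=wcloud(d,p); np.savez('wrist2',im=im,d=d,w=w)
f=w.reshape(-1,3); near=(abs(f[:,0]-.62)<.22)&(abs(f[:,1]-.02)<.2)&np.isfinite(f[:,2])
h,e=np.histogram(f[near][:,2],bins=np.arange(-.01,.25,.004)); print([(round(a,3),int(b)) for a,b in zip(e,h) if b>15])
cv2.imwrite('pics/w3.png',im[:,:,::-1])
for lo,hi in((.19,.23),(.118,.138),(.07,.08)):
    m=near&(f[:,2]>lo)&(f[:,2]<hi)&(abs(f[:,0]-.566)<.05)&(abs(f[:,1])<.05); 
    if m.sum()>5: print(lo,m.sum(),f[m].mean(0),(f[m].min(0)+f[m].max(0))/2,np.ptp(f[m],axis=0))
E
```

```text
time: 3.12
position: [0.5856, -0.0076, 0.3982]
tool_rot: [0.982, 0.19, -0.0, 0.0]
[(np.float64(-0.006), 632), (np.float64(-0.002), 12438), (np.float64(0.002), 205), (np.float64(0.006), 1665), (np.float64(0.01), 1191), (np.float64(0.014), 1255), (np.float64(0.018), 21592), (np.float64(0.022), 321), (np.float64(0.026), 92), (np.float64(0.03), 635), (np.float64(0.034), 337), (np.float64(0.038), 326), (np.float64(0.042), 243), (np.float64(0.046), 50), (np.float64(0.05), 48), (np.float64(0.054), 452), (np.float64(0.058), 1415), (np.float64(0.062), 189), (np.float64(0.066), 44), (np.float64(0.074), 100), (np.float64(0.078), 91), (np.float64(0.13), 94), (np.float64(0.202), 24), (np.float64(0.206), 168)]
0.19 218 [ 0.57255259 -0.00762863  0.20574616] [ 0.57161787 -0.00809638  0.19983328] [0.01983116 0.01991635 0.01964363]
0.118 138 [ 0.57790323 -0.00657819  0.13093086] [ 0.57347898 -0.00811025  0.12861237] [0.02619127 0.02909811 0.01734167]
0.07 162 [ 0.57880718 -0.00563767  0.07745519] [ 0.57326906 -0.0084082   0.07607111] [0.03970519 0.04398905 0.00783484]
```

View pics/w3.png

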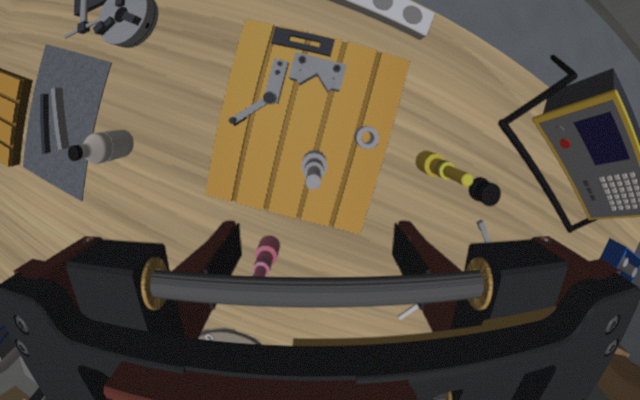

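The picture shows the locator block at (318,70) with its V facing the robot, pivot at (270,97), stud at (235,121), spindle top at (314,180), bush at (367,137). Now I'll fit the nest pose and arm angle from the depth.

```bash
cat > fit.py <<'E'
from h import *
from scipy.optimize import differential_evolution as DE
def nest(w):
    f=w.reshape(-1,3); f=f[np.isfinite(f).all(1)]
    g=f[(abs(f[:,0]-.70)<.09)&(abs(f[:,1]-.03)<.075)&(f[:,2]<.075)]
    L=(g[:,2]>.052)
    def loc(q,P): 
        c,s=np.cos(q[2]),np.sin(q[2]); D=P-q[:2]; return D@np.array([[c,-s],[s,c]])
    def cost(q):
        l=loc(q,g[:,:2]); X,Y=l.T
        ins=(X>.0056)&(X<q[3])&(abs(Y)<.045)&(X>.0311-abs(Y)) 
        ins|=(X>.0311)&(X<q[3])&(abs(Y)<.045)
        return (ins!=L).sum()
    r=DE(cost,[(.64,.74),(-.01,.08),(.0,.25),(.035,.09)],seed=0,popsize=25,maxiter=200,tol=1e-8)
    return r.x,r.fun,L.sum(),loc
if __name__=='__main__':
    w=np.load('wrist2.npz')['w']; q,c,n,loc=nest(w); print('nest',q.round(4),c,n)
    f=w.reshape(-1,3); f=f[np.isfinite(f).all(1)]; l=loc(q,f[:,:2]); z=f[:,2]-.019
    pv=np.array([-.03,.068]); rr=np.hypot(*(l-pv).T)
    m=(z>.031)&(z<.052)&(rr<.09)&(rr>.02)&(l[:,1]>.06)&(l[:,0]<0)
    D=(l[m]-pv); th=np.arctan2(-D[:,0],-D[:,1]); print('arm',m.sum(),np.median(th),rr[m].max())
    m=(z>.04)&(z<.05)&(rr<.013); print('bolt',m.sum(),(l[m].min(0)+l[m].max(0))/2)
    print('spindle in nest',loc(q,np.array([[.5725,-.0082]])))
    R=np.array(cv2.minAreaRect(f[(abs(f[:,2]-.02)<.003)&(abs(f[:,0]-.64)<.25)&(abs(f[:,1]-.0)<.22)][:,:2].astype(np.float32))[2]); print('bed',R)
E
python3 fit.py
```

```text
nest [0.6894 0.0425 0.1254 0.0644] 199.0 1414
arm 281 2.3239669358039294 0.08060710642290375
bolt 125 [-0.03097417  0.06761086]
spindle in nest [[-0.12232894 -0.03570571]]
bed 7.340794563293457
```

The fit agrees with the pivot (1 mm): nest (0.689, 0.0425), yaw 7.2°, arm 2.32 rad, spindle (0.5725, -0.008). The travel is 127 mm at yaw 23.4°, so I'll turn the jaw line onto it.

```bash
python3 -m creep '[{"tx":0,"ty":0,"tz":0,"turn":0.11,"jaw":1},{"tx":0,"ty":0,"tz":0,"turn":0.22,"jaw":1},{"tx":0,"ty":0,"tz":0,"turn":0.33,"jaw":1},{"tx":0,"ty":0,"tz":0,"turn":0.44,"jaw":1},{"tx":0,"ty":0,"tz":0,"turn":0.55,"jaw":1}]' >/dev/null
python3 -m creep '[{"tx":0,"ty":0,"tz":0.1,"turn":0.11,"jaw":1},{"tx":0,"ty":0,"tz":0.2,"turn":0.22,"jaw":1},{"tx":0,"ty":0,"tz":0.3,"turn":0.33,"jaw":1},{"tx":0,"ty":0,"tz":0.5,"turn":0.435,"jaw":1},{"tx":0,"ty":0,"tz":0.5,"turn":0.435,"jaw":1}]' >/dev/null
cat > go.py <<'E'
# world target -> shift in tool axes, units of the rows
import sys; from h import *
from scipy.spatial.transform import Rotation as Ro
s=state(); R=Ro.from_quat(s['tool_rot']); p=s['position']
y=R.as_matrix()[:2,0]; print('t',round(s['time'],2),'pos',p.round(4),'x-yaw',np.degrees(np.arctan2(y[1],y[0])).round(2),'F',np.round(s['ft_force'],1),'w',round(s['grip_width'],4))
for a in sys.argv[1:]:
    t=np.array([float(v) for v in a.split(',')]); print(a,(R.inv().apply(t-p)/.12).round(3))
E
python3 go.py 0.5725,-0.0082,0.25 0.5725,-0.0082,0.142
```

```text
t 4.42 pos [ 0.5849 -0.0071  0.3369] x-yaw -66.55 F [0.  0.5 1.2] w 0.0875
0.5725,-0.0082,0.25 [-0.033  0.096  0.724]
0.5725,-0.0082,0.142 [-0.032  0.094  1.624]
```

```bash
python3 -m creep '[{"tx":-0.033,"ty":0.096,"tz":0.35,"turn":0,"jaw":1},{"tx":-0.033,"ty":0.096,"tz":0.72,"turn":0,"jaw":1},{"tx":-0.033,"ty":0.096,"tz":0.72,"turn":0,"jaw":1},{"tx":-0.033,"ty":0.096,"tz":0.72,"turn":0,"jaw":1}]' >/dev/null
python3 - <<'E'
from h import *
im,d,p=snap('wrist'); f=wcloud(d,p).reshape(-1,3)
for lo,hi in((.195,.23),(.118,.138),(.07,.08)):
    m=(f[:,2]>lo)&(f[:,2]<hi)&(np.hypot(f[:,0]-.5725,f[:,1]+.008)<.03)
    if m.sum()>5: print(lo,m.sum(),(f[m].min(0)+f[m].max(0))/2,np.ptp(f[m],axis=0))
E
python3 go.py 0.5725,-0.0082,0.142
```

```text
0.195 525 [ 0.5710338  -0.00836555  0.20209285] [0.01953668 0.02012904 0.01412229]
0.118 309 [ 0.57150051 -0.00944729  0.12817052] [0.02997869 0.02772936 0.01814476]
0.07 282 [ 0.57082556 -0.01008989  0.0752359 ] [0.04334754 0.03973926 0.00950489]
t 4.97 pos [ 0.576  -0.0073  0.2543] x-yaw -66.54 F [0.5 0.5 0.8] w 0.0879
0.5725,-0.0082,0.142 [-0.006  0.033  0.936]
```

```bash
python3 -m creep '[{"tx":-0.006,"ty":0.04,"tz":0.3,"turn":0,"jaw":1},{"tx":-0.006,"ty":0.04,"tz":0.6,"turn":0,"jaw":1},{"tx":-0.006,"ty":0.04,"tz":0.93,"turn":0,"jaw":1},{"tx":-0.006,"ty":0.04,"tz":0.93,"turn":0,"jaw":1},{"tx":-0.006,"ty":0.04,"tz":0.93,"turn":0,"jaw":1}]' >/dev/null
python3 go.py 0.5714,-0.0085,0.142
```

```text
t 5.6 pos [ 0.5716 -0.0085  0.1424] x-yaw -66.58 F [-0.  -0.7  1. ] w 0.0877
0.5714,-0.0085,0.142 [-0.     0.002  0.003]
```

Now close on the shaft.

```bash
python3 -m creep '[{"tx":0,"ty":0,"tz":0,"turn":0,"jaw":-0.3},{"tx":0,"ty":0,"tz":0,"turn":0,"jaw":-0.4},{"tx":0,"ty":0,"tz":0,"turn":0,"jaw":-0.45},{"tx":0,"ty":0,"tz":0,"turn":0,"jaw":-0.5}]' 25 |tail -2
python3 -m creep '[{"tx":0,"ty":0,"tz":0,"turn":0,"jaw":-0.55},{"tx":0,"ty":0,"tz":0,"turn":0,"jaw":-0.6},{"tx":0,"ty":0,"tz":0,"turn":0,"jaw":-0.7},{"tx":0,"ty":0,"tz":0,"turn":0,"jaw":-0.8},{"tx":0,"ty":0,"tz":0,"turn":0,"jaw":-0.8}]' 25
python3 go.py 0.6894,0.0425,0.142
```

```text
grip_width: 0.0512
grip_force: 0.0
time: 6.72
position: [0.5697, -0.0087, 0.1398]
tool_rot: [0.836, -0.549, -0.0, 0.0]
ft_force: [0.1, 0.2, -1.6]
grip_width: 0.0199
grip_force: 25.0
t 6.72 pos [ 0.5697 -0.0087  0.1398] x-yaw -66.6 F [ 0.1  0.2 -1.6] w 0.0199
0.6894,0.0425,0.142 [ 0.005 -1.085 -0.018]
```

```bash
python3 -m creep '[{"tx":0,"ty":-0.06,"tz":0,"turn":0,"jaw":-0.8},{"tx":0,"ty":-0.12,"tz":0,"turn":0,"jaw":-0.8},{"tx":0,"ty":-0.18,"tz":0,"turn":0,"jaw":-0.8},{"tx":0,"ty":-0.24,"tz":0,"turn":0,"jaw":-0.8},{"tx":0,"ty":-0.3,"tz":0,"turn":0,"jaw":-0.8}]' 
python3 go.py 0.6894,0.0425,0.142
python3 - <<'E'
from h import *
im,d,p=snap('scene'); s=state(); f=cloud(d,p).reshape(-1,3)
for lo,hi in((.03,.05),(.055,.07),(.085,.1),(.1,.125)):
    m=(f[:,2]>lo)&(f[:,2]<hi)&(np.hypot(*(f[:,:2]-s['position'][:2]).T)<.035); print(lo,m.sum(),f[m].mean(0).round(4))
E
```

```text
time: 7.35
position: [0.602, 0.0051, 0.1399]
tool_rot: [0.836, -0.549, -0.001, 0.001]
ft_force: [-1.7, -1.8, -3.0]
grip_width: 0.0194
grip_force: 24.9
t 7.35 pos [0.602  0.0051 0.1399] x-yaw -66.61 F [-1.7 -1.8 -3. ] w 0.0194
0.6894,0.0425,0.142 [ 0.003 -0.792 -0.02 ]
0.03 73 [0.6169 0.0049 0.0395]
0.055 56 [0.6175 0.0041 0.0635]
0.085 40 [0.6126 0.0046 0.0917]
0.1 76 [0.6125 0.0041 0.1124]
```

It is sliding upright with about 2.5 N of drag. Continuing.

```bash
python3 -m creep '[{"tx":0,"ty":-0.1,"tz":0,"turn":0,"jaw":-0.8},{"tx":0,"ty":-0.2,"tz":0,"turn":0,"jaw":-0.8},{"tx":0,"ty":-0.3,"tz":0,"turn":0,"jaw":-0.8},{"tx":0,"ty":-0.4,"tz":0,"turn":0,"jaw":-0.8},{"tx":0,"ty":-0.5,"tz":0,"turn":0,"jaw":-0.8}]' |grep -v rot
python3 -m creep '[{"tx":0,"ty":-0.04,"tz":0,"turn":0,"jaw":-0.8},{"tx":0,"ty":-0.08,"tz":0,"turn":0,"jaw":-0.8},{"tx":0,"ty":-0.12,"tz":0,"turn":0,"jaw":-0.8},{"tx":0,"ty":-0.16,"tz":0,"turn":0,"jaw":-0.8},{"tx":0,"ty":-0.2,"tz":0,"turn":0,"jaw":-0.8}]' |grep -v rot
python3 go.py 0.6894,0.0425,0.142
```

```text
time: 8.02
position: [0.6579, 0.0294, 0.1399]
ft_force: [1.1, 0.8, -5.3]
grip_width: 0.0194
grip_force: 25.0
time: 8.65
position: [0.6802, 0.0392, 0.1398]
ft_force: [0.1, -0.4, -3.8]
grip_width: 0.0197
grip_force: 25.0
t 8.65 pos [0.6802 0.0392 0.1398] x-yaw -66.6 F [ 0.1 -0.4 -3.8] w 0.0197
0.6894,0.0425,0.142 [ 0.005 -0.081 -0.018]
```

Drag has gone to zero and Fz is near the spindle's weight, so it may be floating by a hair. I'll lower it until the bed takes the weight again.

```bash
python3 -m creep '[{"tx":0,"ty":0,"tz":0.004,"turn":0,"jaw":-0.8},{"tx":0,"ty":0,"tz":0.008,"turn":0,"jaw":-0.8},{"tx":0,"ty":0,"tz":0.008,"turn":0,"jaw":-0.8}]' |grep -v rot
python3 -m creep '[{"tx":0,"ty":0,"tz":0.004,"turn":0,"jaw":-0.8},{"tx":0,"ty":0,"tz":0.008,"turn":0,"jaw":-0.8},{"tx":0,"ty":0,"tz":0.008,"turn":0,"jaw":-0.8}]' |grep -v rot
```

```text
time: 9.02
position: [0.6805, 0.0393, 0.1397]
ft_force: [0.8, 0.8, -0.2]
grip_width: 0.0198
grip_force: 25.0
time: 9.4
position: [0.6808, 0.0394, 0.1397]
ft_force: [0.3, 1.4, 7.1]
grip_width: 0.0194
grip_force: 25.0
```

Bed contact is confirmed. I'll back off a touch and advance the last 10 mm gently.

```bash
python3 -m creep '[{"tx":0,"ty":-0.015,"tz":-0.004,"turn":0,"jaw":-0.8},{"tx":0,"ty":-0.03,"tz":-0.004,"turn":0,"jaw":-0.8},{"tx":0,"ty":-0.045,"tz":-0.004,"turn":0,"jaw":-0.8},{"tx":0,"ty":-0.06,"tz":-0.004,"turn":0,"jaw":-0.8},{"tx":0,"ty":-0.06,"tz":-0.004,"turn":0,"jaw":-0.8}]' |grep -v rot
python3 -m creep '[{"tx":0,"ty":-0.006,"tz":0,"turn":0,"jaw":-0.8},{"tx":0,"ty":-0.012,"tz":0,"turn":0,"jaw":-0.8},{"tx":0,"ty":-0.018,"tz":0,"turn":0,"jaw":-0.8},{"tx":0,"ty":-0.018,"tz":0,"turn":0,"jaw":-0.8}]' |grep -v rot
python3 go.py 0.6894,0.0425,0.142
```

```text
time: 10.02
position: [0.6846, 0.0401, 0.1399]
ft_force: [-7.0, -1.8, 13.2]
grip_width: 0.0201
grip_force: 25.2
time: 10.52
position: [0.6864, 0.0405, 0.14]
ft_force: [-7.5, -2.2, 14.0]
grip_width: 0.0202
grip_force: 25.3
t 10.53 pos [0.6864 0.0405 0.14  ] x-yaw -66.68 F [-7.5 -2.2 14. ] w 0.0202
0.6894,0.0425,0.142 [-0.005 -0.029 -0.017]
```

Contact force has appeared. I'll check the foot position and tilt from the scene and wrist cameras.

```bash
cat > chk.py <<'E'
from h import *
from scipy.optimize import least_squares as LS
def circ(P,r,c0):
    return LS(lambda c:np.hypot(*(P-c).T)-r,c0,loss='soft_l1',f_scale=.001).x
n=np.array([.6894,.0425]); y=.1254; Rn=np.array([[np.cos(y),-np.sin(y)],[np.sin(y),np.cos(y)]])
for cam,cl in(('scene',cloud),('top',cloud),('wrist',wcloud)):
    im,d,p=snap(cam); np.savez('c_'+cam,im=im,d=d); f=cl(d,p).reshape(-1,3); f=f[np.isfinite(f).all(1)]
    for lo,hi,r in((.062,.074,.022),(.082,.126,.015),(.14,.2,.01)):
        m=(f[:,2]>lo)&(f[:,2]<hi)&(np.hypot(*(f[:,:2]-n).T)<r+.008)
        if m.sum()>15: print(cam,lo,m.sum(),((circ(f[m][:,:2],r,n)-n)@Rn*1e3).round(1),'mm in nest frame')
    m=(abs(f[:,2]-.206)<.005)&(np.hypot(*(f[:,:2]-n).T)<.016)
    if m.sum()>5: print(cam,'top',m.sum(),(((f[m].min(0)+f[m].max(0))[:2]/2-n)@Rn*1e3).round(1))
    m=(abs(f[:,2]-.076)<.003)&(np.hypot(*(f[:,:2]-n).T)<.03)
    if m.sum()>5: print(cam,'foot top',m.sum(),(((f[m].min(0)+f[m].max(0))[:2]/2-n)@Rn*1e3).round(1),np.ptp(f[m],axis=0).round(3))
E
python3 chk.py
```

```text
scene 0.062 61 [-7.8 -2. ] mm in nest frame
scene 0.082 149 [-6.4 -2.3] mm in nest frame
scene 0.14 151 [ 7.2 -0.9] mm in nest frame
scene top 13 [-1.3 -9.6]
scene foot top 40 [-2.5 -3.3] [0.036 0.043 0.006]
wrist 0.062 101 [-8.1 -1.3] mm in nest frame
wrist 0.082 482 [-6.7 -1.5] mm in nest frame
wrist 0.14 1819 [-3.2 -1.5] mm in nest frame
wrist top 1308 [ 0.1 -4. ]
wrist foot top 397 [-8.2 -4.5] [0.044 0.038 0.006]
```

The force is bed friction from pressing down: the foot lags and leans about 0.04 rad. I'll relieve the vertical load and re-check.

```bash
python3 -m creep '[{"tx":0,"ty":0,"tz":-0.004,"turn":0,"jaw":-0.8},{"tx":0,"ty":0,"tz":-0.008,"turn":0,"jaw":-0.8},{"tx":0,"ty":0,"tz":-0.008,"turn":0,"jaw":-0.8}]' |grep -v rot; python3 chk.py | grep wrist
python3 go.py
```

```text
time: 11.05
position: [0.6859, 0.0404, 0.14]
ft_force: [-6.2, -1.9, 9.6]
grip_width: 0.0197
grip_force: 25.2
wrist 0.062 97 [-8.3 -1.3] mm in nest frame
wrist 0.082 490 [-7.  -1.5] mm in nest frame
wrist 0.14 1824 [-3.4 -1.5] mm in nest frame
wrist top 1321 [-0.6 -3.6]
wrist foot top 408 [-8.3 -4.5] [0.044 0.038 0.006]
t 11.2 pos [0.6859 0.0405 0.14  ] x-yaw -66.67 F [-7.4 -2.9  9.2] w 0.0196
```

```bash
python3 -m creep '[{"tx":0,"ty":0,"tz":-0.005,"turn":0,"jaw":-0.8},{"tx":0,"ty":0,"tz":-0.01,"turn":0,"jaw":-0.8},{"tx":0,"ty":0,"tz":-0.01,"turn":0,"jaw":-0.8}]' |grep force:
python3 -m creep '[{"tx":0,"ty":0,"tz":-0.005,"turn":0,"jaw":-0.8},{"tx":0,"ty":0,"tz":-0.008,"turn":0,"jaw":-0.8},{"tx":0,"ty":0,"tz":-0.008,"turn":0,"jaw":-0.8}]' |grep force:; python3 chk.py | grep wrist
python3 go.py
```

```text
ft_force: [-0.7, -0.2, -5.2]
grip_force: 25.0
ft_force: [-0.1, -0.0, -3.6]
grip_force: 25.0
wrist 0.062 90 [-2.2  0.8] mm in nest frame
wrist 0.082 613 [-1.9  0.4] mm in nest frame
wrist 0.14 1787 [-1.3  0.2] mm in nest frame
wrist top 1421 [ 1.  -2.5]
wrist foot top 235 [-2.1 -2. ] [0.044 0.039 0.006]
t 12.1 pos [0.6884 0.0426 0.1416] x-yaw -66.61 F [ 0.  -0.4 -4.1] w 0.0195
```

It stands straight again, with the foot about 2 mm short of home. I'll lower it a hair and nudge it along the V axis until the flanks take force.

```bash
python3 -m creep '[{"tx":0,"ty":0,"tz":0.005,"turn":0,"jaw":-0.8},{"tx":0.002,"ty":-0.006,"tz":0.005,"turn":0,"jaw":-0.8},{"tx":0.004,"ty":-0.012,"tz":0.005,"turn":0,"jaw":-0.8},{"tx":0.006,"ty":-0.018,"tz":0.005,"turn":0,"jaw":-0.8},{"tx":0.006,"ty":-0.018,"tz":0.005,"turn":0,"jaw":-0.8}]' |grep force:
python3 chk.py | grep wrist
python3 go.py
```

```text
ft_force: [-1.7, -0.3, -3.5]
grip_force: 25.0
wrist 0.062 88 [-0.7  0.5] mm in nest frame
wrist 0.082 518 [-0.5  0.2] mm in nest frame
wrist 0.14 1772 [ 0.1 -0.1] mm in nest frame
wrist top 1366 [ 1.8 -2.9]
wrist foot top 337 [-1.  -2.9] [0.043 0.038 0.006]
t 12.88 pos [0.6903 0.0427 0.1409] x-yaw -66.61 F [-2.2 -0.1 -4.1] w 0.0199
```

```bash
python3 -m creep '[{"tx":0.002,"ty":-0.006,"tz":0.003,"turn":0,"jaw":-0.8},{"tx":0.004,"ty":-0.012,"tz":0.003,"turn":0,"jaw":-0.8},{"tx":0.004,"ty":-0.012,"tz":0.003,"turn":0,"jaw":-0.8}]' |grep force:
python3 chk.py | grep wrist
python3 go.py
```

```text
ft_force: [-4.9, -1.6, -1.1]
grip_force: 25.0
wrist 0.062 94 [-0.6  0.5] mm in nest frame
wrist 0.082 503 [-0.   0.2] mm in nest frame
wrist 0.14 1764 [ 0.9 -0.3] mm in nest frame
wrist top 1346 [ 2.5 -3.1]
wrist foot top 382 [-1.  -2.1] [0.044 0.039 0.006]
t 13.4 pos [0.6913 0.0426 0.1404] x-yaw -66.61 F [-4.6 -1.9 -0.8] w 0.0197
```

The foot stopped while the force rose to 5 N, so it is home. I'll back off the lean by 1 mm and release in small jaw steps.

```bash
python3 -m creep '[{"tx":-0.002,"ty":0.008,"tz":0,"turn":0,"jaw":-0.8},{"tx":-0.002,"ty":0.008,"tz":0,"turn":0,"jaw":-0.53},{"tx":-0.002,"ty":0.008,"tz":0,"turn":0,"jaw":-0.51},{"tx":-0.002,"ty":0.008,"tz":0,"turn":0,"jaw":-0.49},{"tx":-0.002,"ty":0.008,"tz":0,"turn":0,"jaw":-0.46}]' |tail -2
python3 -m creep '[{"tx":0,"ty":0,"tz":0,"turn":0,"jaw":-0.4},{"tx":0,"ty":0,"tz":0,"turn":0,"jaw":-0.2},{"tx":0,"ty":0,"tz":0,"turn":0,"jaw":0},{"tx":0,"ty":0,"tz":0,"turn":0,"jaw":0.2},{"tx":0,"ty":0,"tz":0,"turn":0,"jaw":0.2}]' |tail -3
python3 chk.py
python3 go.py
```

```text
grip_width: 0.0234
grip_force: 0.2
ft_force: [0.0, 0.1, -0.4]
grip_width: 0.0526
grip_force: 0.0
scene 0.062 64 [-1.4 -0.3] mm in nest frame
scene 0.082 154 [-0.9 -0.5] mm in nest frame
scene 0.14 91 [-1.  -0.1] mm in nest frame
scene top 16 [ 6.2 -5.7]
scene foot top 40 [ 5.9 -1.8] [0.03  0.043 0.006]
wrist 0.062 99 [-1.6  0.5] mm in nest frame
wrist 0.082 487 [-1.6  0.4] mm in nest frame
wrist 0.14 1241 [-1.5  0.4] mm in nest frame
wrist top 1092 [-1.4 -2. ]
wrist foot top 458 [-1.7 -1.7] [0.044 0.04  0.006]
t 14.8 pos [0.6912 0.0428 0.1406] x-yaw -66.6 F [ 0.7 -0.5  0.5] w 0.0526
```

The spindle stands upright and home within about 1 mm. I'll lift clear, turn the hand and shut it, and work out the sweep for the swing arm.

```bash
python3 -m creep '[{"tx":0,"ty":0,"tz":-0.1,"turn":0,"jaw":0.5},{"tx":0,"ty":0,"tz":-0.4,"turn":0,"jaw":0.5},{"tx":0,"ty":0,"tz":-0.7,"turn":0,"jaw":0.5},{"tx":0,"ty":0,"tz":-1,"turn":0,"jaw":0.5},{"tx":0,"ty":0,"tz":-1,"turn":0,"jaw":0.5}]' |head -2
python3 -m creep '[{"tx":0,"ty":0,"tz":-0.1,"turn":-0.1,"jaw":0},{"tx":0,"ty":0,"tz":-0.2,"turn":-0.2,"jaw":-0.5},{"tx":0,"ty":0,"tz":-0.2,"turn":-0.3,"jaw":-1},{"tx":0,"ty":0,"tz":-0.2,"turn":-0.4,"jaw":-1},{"tx":0,"ty":0,"tz":-0.2,"turn":-0.5,"jaw":-1}]' |tail -2
cat > arc.py <<'E'
import sys; from h import *
from scipy.spatial.transform import Rotation as Ro
n=np.array([.6894,.0425]); y=.1254; Rn=np.array([[np.cos(y),-np.sin(y)],[np.sin(y),np.cos(y)]]); pv=np.array([-.03,.068])
s=state(); R=Ro.from_quat(s['tool_rot']); M=R.as_matrix(); p=s['position']; z=float(sys.argv[1]) or p[2]
print('pos',p.round(4),'x-yaw',np.degrees(np.arctan2(M[1,0],M[0,0])).round(1),'F',np.round(s['ft_force'],1),'t',s['time'])
print('nest-frame',((p[:2]-n)@Rn*1e3).round(1))
for a in sys.argv[2:]:
    th,r,gap=[float(v) for v in a.split(',')]; dr=np.array([-np.sin(th),-np.cos(th)]); t=np.array([-np.cos(th),np.sin(th)])
    tw=Rn@t; d=.006+.010*abs(tw@M[:2,0])+.0135*abs(tw@M[:2,1])+gap
    c=n+Rn@(pv+r*dr+d*t); print(a,(R.inv().apply(np.r_[c,z]-p)/.12).round(3))
E
python3 arc.py 0.27 2.324,.04,.009
```

```text
time: 15.42
position: [0.6934, 0.0432, 0.2655]
grip_width: 0.0193
grip_force: 0.0
pos [0.6908 0.0427 0.284 ] x-yaw -21.3 F [ 0.2 -0.2  0.3] t 16.05
nest-frame [1.4 0.1]
2.324,.04,.009 [-0.758 -0.704  0.117]
```

```bash
python3 -m creep '[{"tx":-0.25,"ty":-0.23,"tz":0,"turn":0,"jaw":-1},{"tx":-0.5,"ty":-0.47,"tz":0,"turn":0,"jaw":-1},{"tx":-0.76,"ty":-0.7,"tz":0,"turn":0,"jaw":-1},{"tx":-0.76,"ty":-0.7,"tz":0,"turn":0,"jaw":-1},{"tx":-0.76,"ty":-0.7,"tz":0,"turn":0,"jaw":-1}]' |head -2
python3 - <<'E'
from h import *
from fit import nest
im,d,p=snap('wrist'); f=wcloud(d,p).reshape(-1,3); f=f[np.isfinite(f).all(1)]
n=np.array([.6894,.0425]); y=.1254; Rn=np.array([[np.cos(y),-np.sin(y)],[np.sin(y),np.cos(y)]])
l=(f[:,:2]-n)@Rn; z=f[:,2]-.02; pv=np.array([-.03,.068]); D=l-pv; rr=np.hypot(*D.T)
m=(z>.031)&(z<.052)&(rr<.09)&(rr>.02)&(l[:,0]<-.02); th=np.arctan2(-D[m,0],-D[m,1]); print('arm',m.sum(),np.median(th))
E
python3 arc.py 0.16 2.324,.04,.009; python3 chk.py | grep wrist
```

```text
time: 16.68
position: [0.6375, 0.1535, 0.2843]
arm 444 2.3472614114652526
pos [0.6378 0.1528 0.2843] x-yaw -21.7 F [-0.8 -0.8 -0.2] t 16.725
nest-frame [-37.4 115.9]
2.324,.04,.009 [-0.014 -0.01   1.036]
wrist 0.062 40 [-1.3 -0.2] mm in nest frame
wrist 0.082 167 [-1.4  0.1] mm in nest frame
wrist 0.14 266 [-1.6  0. ] mm in nest frame
wrist top 390 [-1.3  0.6]
wrist foot top 191 [-1.1  4.9] [0.043 0.035 0.005]
```

```bash
python3 -m creep '[{"tx":0,"ty":0,"tz":0.33,"turn":0,"jaw":-1},{"tx":0,"ty":0,"tz":0.66,"turn":0,"jaw":-1},{"tx":0,"ty":0,"tz":0.98,"turn":0,"jaw":-1},{"tx":0,"ty":0,"tz":0.98,"turn":0,"jaw":-1}]' |head -2
python3 -m creep '[{"tx":0,"ty":0,"tz":0.25,"turn":0,"jaw":-1},{"tx":0,"ty":0,"tz":0.5,"turn":0,"jaw":-1},{"tx":0,"ty":0,"tz":0.75,"turn":0,"jaw":-1},{"tx":0,"ty":0,"tz":0.96,"turn":0,"jaw":-1},{"tx":0,"ty":0,"tz":0.96,"turn":0,"jaw":-1}]' |head -2
python3 arc.py 0.048 2.2,.04,0 2.0,.04,0 1.8,.04,0 1.6,.04,0 1.4,.04,0
```

```text
time: 17.38
position: [0.6355, 0.1528, 0.1639]
time: 18.0
position: [0.6374, 0.1539, 0.0519]
pos [0.6374 0.1539 0.0519] x-yaw -21.6 F [ 0.  -0.2 -0. ] t 18.0
nest-frame [-37.6 117.1]
2.2,.04,0 [-0.056  0.115  0.032]
2.0,.04,0 [-0.092  0.184  0.033]
1.8,.04,0 [-0.117  0.244  0.033]
1.6,.04,0 [-0.13   0.312  0.033]
1.4,.04,0 [-0.126  0.387  0.033]
```

```bash
python3 -m creep '[{"tx":-0.055,"ty":0.115,"tz":0.03,"turn":0,"jaw":-1},{"tx":-0.09,"ty":0.185,"tz":0.03,"turn":0,"jaw":-1},{"tx":-0.115,"ty":0.245,"tz":0.03,"turn":0,"jaw":-1},{"tx":-0.13,"ty":0.31,"tz":0.03,"turn":0,"jaw":-1},{"tx":-0.125,"ty":0.385,"tz":0.03,"turn":0,"jaw":-1}]' |grep force:
python3 arc.py 0.048 1.2,.04,0 1.0,.04,0 .8,.04,0 .6,.04,0 .45,.04,0
```

```text
ft_force: [0.6, 0.5, 0.1]
grip_force: 0.0
pos [0.6063 0.1168 0.0486] x-yaw -21.6 F [0.6 0.5 0.1] t 18.625
nest-frame [-73.2  84.1]
1.2,.04,0 [0.023 0.08  0.005]
1.0,.04,0 [0.065 0.153 0.005]
.8,.04,0 [0.127 0.215 0.005]
.6,.04,0 [0.204 0.262 0.005]
.45,.04,0 [0.258 0.284 0.005]
```

```bash
python3 -m creep '[{"tx":0.023,"ty":0.08,"tz":0,"turn":0,"jaw":-1},{"tx":0.065,"ty":0.153,"tz":0,"turn":0,"jaw":-1},{"tx":0.127,"ty":0.215,"tz":0,"turn":0,"jaw":-1},{"tx":0.204,"ty":0.262,"tz":0,"turn":0,"jaw":-1},{"tx":0.258,"ty":0.284,"tz":0,"turn":0,"jaw":-1}]' |grep force:
python3 arc.py 0.048 .3,.04,0 .2,.04,0 .12,.04,0 .05,.04,0 .0,.04,0 0,.04,-.002
cat > arm.py <<'E'
from h import *
n=np.array([.6894,.0425]); y=.1254; Rn=np.array([[np.cos(y),-np.sin(y)],[np.sin(y),np.cos(y)]]); pv=np.array([-.03,.068])
for cam,cl in(('scene',cloud),('top',cloud),('wrist',wcloud)):
    im,d,p=snap(cam); f=cl(d,p).reshape(-1,3); f=f[np.isfinite(f).all(1)]
    l=(f[:,:2]-n)@Rn; z=f[:,2]-.02; D=l-pv; rr=np.hypot(*D.T)
    m=(z>.028)&(z<.053)&(rr<.084)&(rr>.064)&(l[:,0]<-.018)
    if m.sum()>3: th=np.arctan2(-D[m,0],-D[m,1]); print(cam,'arm tip',m.sum(),np.percentile(th,[10,50,90]).round(3))
E
python3 arm.py; python3 chk.py|grep -v top
```

```text
ft_force: [-0.6, -0.2, 0.1]
grip_force: 0.0
pos [0.6234 0.0731 0.0483] x-yaw -21.7 F [-0.6 -0.2  0.1] t 19.25
nest-frame [-61.6  38.6]
.3,.04,0 [0.029 0.016 0.002]
.2,.04,0 [0.057 0.025 0.002]
.12,.04,0 [0.08  0.031 0.002]
.05,.04,0 [0.102 0.034 0.002]
.0,.04,0 [0.118 0.036 0.002]
0,.04,-.002 [0.133 0.028 0.002]
scene arm tip 35 [2.292 2.4   2.446]
top arm tip 16 [2.23  2.31  2.394]
scene 0.062 68 [-0.5 -0.5] mm in nest frame
scene 0.082 153 [-1.1 -0.4] mm in nest frame
scene 0.14 148 [-1.5 -0.4] mm in nest frame
```

The depth says the arm did not move and I felt no force, so I need to look.

```bash
python3 - <<'E'
from h import *
a=snap('scene')[0]; b=snap('wrist')[0]
cv2.imwrite('pics/arm.png',np.hstack([cv2.resize(a[130:270,240:390,::-1],(400,373),interpolation=cv2.INTER_CUBIC),cv2.resize(b[0:300,160:480,::-1],(398,373),interpolation=cv2.INTER_CUBIC)]))
E
```

```text
(no output)
```

View pics/arm.png

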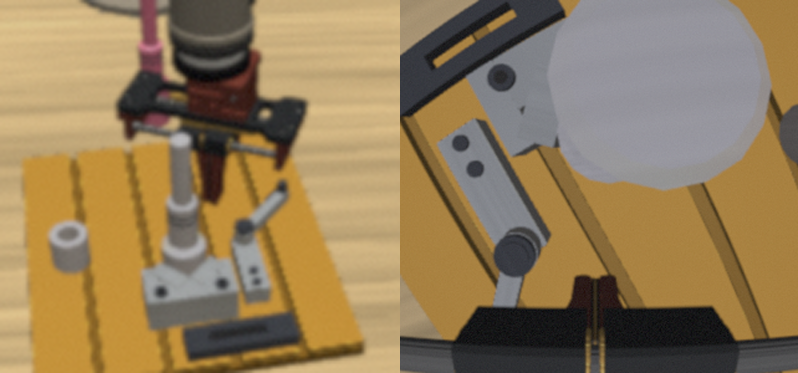

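The picture shows the arm still at front-left, stud at (283,188), with the shut fingers at (215,195) already past it. The fingers must have gone over the bar, so I'll compare the tip and bar heights.

```bash
python3 - <<'E'
from h import *
n=np.array([.6894,.0425]); y=.1254; Rn=np.array([[np.cos(y),-np.sin(y)],[np.sin(y),np.cos(y)]]); pv=np.array([-.03,.068])
s=state(); print(s['position'],s['grip_width'])
for cam,cl in(('scene',cloud),('wrist',wcloud)):
    im,d,p=snap(cam); f=cl(d,p).reshape(-1,3); f=f[np.isfinite(f).all(1)]
    k=np.hypot(*(f[:,:2]-s['position'][:2]).T)<.03
    g=f[k&(f[:,2]>.024)]; print(cam,'hand lowest z',np.sort(g[:,2])[:8].round(3)); 
    if len(g): q=g[g[:,2]<.09]; print(len(q),q.mean(0).round(4) if len(q) else '')
f=np.load('wrist2.npz')['w'].reshape(-1,3); f=f[np.isfinite(f).all(1)]; D=(f[:,:2]-n)@Rn-pv; rr=np.hypot(*D.T); th=np.arctan2(-D[:,0],-D[:,1])
for a in(.02,.03,.04,.05,.06,.07):
    m=(rr>a)&(rr<a+.01)&(f[:,2]>.045)&(f[:,2]<.08)&(D[:,1]>-.02)&(D[:,0]<0.01); print(a,m.sum(),f[m,2].max().round(4) if m.any() else '',np.percentile(th[m],[5,50,95]).round(2) if m.any() else '')
E
```

```text
[0.62242474 0.0745147  0.04828142] 0.0007050882853893044
scene hand lowest z [0.024 0.024 0.024 0.025 0.025 0.078 0.079 0.081]
27 [0.6278 0.0744 0.0731]
wrist hand lowest z [0.025 0.077 0.077 0.077 0.077 0.077 0.077 0.077]
267 [0.6319 0.0711 0.0834]
0.02 41 0.0588 [2.1  2.3  2.53]
0.03 48 0.0584 [2.15 2.32 2.5 ]
0.04 38 0.0581 [2.22 2.33 2.45]
0.05 52 0.0578 [2.19 2.31 2.45]
0.06 57 0.0683 [2.22 2.33 2.43]
0.07 57 0.0714 [2.23 2.31 2.42]
```

The fingertips really end about 28 mm above the reported TCP (lowest hand points at z=0.077 with TCP at 0.048), so they passed over the bar. I'll go back up and over, then come down lower while watching the force.

```bash
python3 -m creep '[{"tx":0,"ty":0,"tz":-0.15,"turn":0,"jaw":-1},{"tx":0,"ty":0,"tz":-0.2,"turn":0,"jaw":-1},{"tx":0,"ty":0,"tz":-0.2,"turn":0,"jaw":-1}]' |head -2
python3 arc.py 0 2.324,.04,.010
```

```text
time: 20.12
position: [0.6235, 0.0741, 0.0735]
pos [0.6235 0.0741 0.0735] x-yaw -21.6 F [-0.3  0.6  0.1] t 20.125
nest-frame [-61.5  39.6]
2.324,.04,.010 [-0.142 -0.671  0.   ]
```

```bash
python3 -m creep '[{"tx":-0.05,"ty":-0.22,"tz":0,"turn":0,"jaw":-1},{"tx":-0.1,"ty":-0.45,"tz":0,"turn":0,"jaw":-1},{"tx":-0.14,"ty":-0.67,"tz":0,"turn":0,"jaw":-1},{"tx":-0.14,"ty":-0.67,"tz":0,"turn":0,"jaw":-1},{"tx":-0.14,"ty":-0.67,"tz":0,"turn":0,"jaw":-1}]' |head -2
python3 -m creep '[{"tx":0,"ty":0,"tz":0.08,"turn":0,"jaw":-1},{"tx":0,"ty":0,"tz":0.16,"turn":0,"jaw":-1},{"tx":0,"ty":0,"tz":0.24,"turn":0,"jaw":-1},{"tx":0,"ty":0,"tz":0.32,"turn":0,"jaw":-1},{"tx":0,"ty":0,"tz":0.36,"turn":0,"jaw":-1}]' | grep -v rot
python3 arm.py; python3 - <<'E'
from h import *
s=state(); im,d,p=snap('scene'); f=cloud(d,p).reshape(-1,3); g=f[(np.hypot(*(f[:,:2]-s['position'][:2]).T)<.03)&(f[:,2]>.026)]; print(s['position'],np.sort(g[:,2])[:8].round(3))
E
```

```text
time: 20.75
position: [0.6364, 0.1534, 0.0719]
time: 21.38
position: [0.6362, 0.1548, 0.028]
ft_force: [0.2, -0.1, 0.7]
grip_width: 0.0002
grip_force: 0.0
scene arm tip 6 [2.24  2.266 2.293]
top arm tip 5 [-0.125 -0.115 -0.092]
[0.63656547 0.15498579 0.02885278] [0.043 0.045 0.048 0.049 0.049 0.049 0.049 0.05 ]
```

```bash
python3 -m creep '[{"tx":0,"ty":0,"tz":0.03,"turn":0,"jaw":-1},{"tx":0,"ty":0,"tz":0.06,"turn":0,"jaw":-1},{"tx":0,"ty":0,"tz":0.06,"turn":0,"jaw":-1}]' | grep -v rot
python3 arc.py 0 2.2,.04,0 2.0,.04,0 1.8,.04,0 1.6,.04,0 1.4,.04,0
```

```text
time: 21.95
position: [0.6364, 0.1548, 0.0215]
ft_force: [0.3, -0.4, 0.3]
grip_width: 0.0011
grip_force: 0.0
pos [0.6364 0.1548 0.0215] x-yaw -21.6 F [ 0.3 -0.4  0.3] t 21.95
nest-frame [-38.6 118.1]
2.2,.04,0 [-0.046  0.118  0.   ]
2.0,.04,0 [-0.081  0.188  0.   ]
1.8,.04,0 [-0.106  0.247  0.   ]
1.6,.04,0 [-0.119  0.316  0.   ]
1.4,.04,0 [-0.116  0.391  0.   ]
```

```bash
python3 -m creep '[{"tx":-0.046,"ty":0.118,"tz":0,"turn":0,"jaw":-1},{"tx":-0.08,"ty":0.188,"tz":0,"turn":0,"jaw":-1}]' | grep ft
python3 arm.py
python3 arc.py 0 1.8,.04,0 1.6,.04,0 1.4,.04,0 1.2,.04,0 1.0,.04,0
```

```text
ft_force: [3.2, 0.7, -0.0]
top arm tip 4 [-0.116 -0.105 -0.093]
pos [0.6188 0.1363 0.0221] x-yaw -21.7 F [ 0.6 -0.1 -0. ] t 22.35
nest-frame [-58.3 101.9]
1.8,.04,0 [-0.027  0.05   0.   ]
1.6,.04,0 [-0.04   0.119  0.   ]
1.4,.04,0 [-0.036  0.194  0.   ]
1.2,.04,0 [-0.014  0.27   0.   ]
1.0,.04,0 [0.029 0.343 0.   ]
```

Contact is felt (3 N). I'll continue the sweep and check.

```bash
python3 -m creep '[{"tx":-0.027,"ty":0.05,"tz":0,"turn":0,"jaw":-1},{"tx":-0.04,"ty":0.12,"tz":0,"turn":0,"jaw":-1},{"tx":-0.036,"ty":0.194,"tz":0,"turn":0,"jaw":-1},{"tx":-0.014,"ty":0.27,"tz":0,"turn":0,"jaw":-1},{"tx":0.029,"ty":0.343,"tz":0,"turn":0,"jaw":-1}]' | grep ft
python3 arm.py; python3 chk.py |grep -v top
python3 arc.py 0 .8,.04,0 .6,.04,0 .45,.04,0 .3,.04,0 .2,.04,0
```

```text
ft_force: [1.0, 5.0, 0.1]
scene arm tip 36 [0.999 1.066 1.152]
top arm tip 4 [-0.132 -0.117 -0.097]
wrist arm tip 644 [0.942 0.994 1.092]
scene 0.062 68 [-0.8 -0.7] mm in nest frame
scene 0.082 150 [-1.1 -0.5] mm in nest frame
scene 0.14 146 [-1.1 -0.1] mm in nest frame
wrist 0.062 160 [-1.3  0.1] mm in nest frame
wrist 0.082 1756 [-1.4  0.3] mm in nest frame
wrist 0.14 1653 [-1.3  0.2] mm in nest frame
pos [0.6069 0.0976 0.0216] x-yaw -21.6 F [-0.2  0.4  0.1] t 23.275
nest-frame [-75.  65.]
.8,.04,0 [0.063 0.069 0.   ]
.6,.04,0 [0.141 0.115 0.   ]
.45,.04,0 [0.195 0.138 0.   ]
.3,.04,0 [ 0.233  0.155 -0.   ]
.2,.04,0 [ 0.26   0.164 -0.   ]
```

The arm follows (1.0 rad) and the spindle is undisturbed.

```bash
python3 -m creep '[{"tx":0.063,"ty":0.069,"tz":0,"turn":0,"jaw":-1},{"tx":0.141,"ty":0.115,"tz":0,"turn":0,"jaw":-1},{"tx":0.195,"ty":0.138,"tz":0,"turn":0,"jaw":-1},{"tx":0.233,"ty":0.155,"tz":0,"turn":0,"jaw":-1},{"tx":0.26,"ty":0.164,"tz":0,"turn":0,"jaw":-1}]' | grep ft
python3 arm.py; python3 chk.py |grep -v top
python3 arc.py 0 .1,.04,0 .05,.04,0 .0,.04,0 0,.04,-.001
```

```text
ft_force: [-3.1, 3.2, 0.9]
wrist arm tip 1054 [0.097 0.165 0.258]
scene 0.062 64 [-1.1 -0.6] mm in nest frame
scene 0.082 153 [-1.  -0.6] mm in nest frame
scene 0.14 153 [-1.2 -0.3] mm in nest frame
wrist 0.082 4706 [ 9.9 -5.5] mm in nest frame
pos [0.6291 0.0674 0.0217] x-yaw -21.6 F [-1.9  1.9 -2.5] t 24.2
nest-frame [-56.7  32.2]
.1,.04,0 [0.025 0.005 0.   ]
.05,.04,0 [0.04  0.007 0.   ]
.0,.04,0 [0.056 0.009 0.   ]
0,.04,-.001 [0.064 0.005 0.   ]
```

```bash
python3 -m creep '[{"tx":0.013,"ty":0.003,"tz":0,"turn":0,"jaw":-1},{"tx":0.025,"ty":0.005,"tz":0,"turn":0,"jaw":-1},{"tx":0.04,"ty":0.007,"tz":0,"turn":0,"jaw":-1},{"tx":0.05,"ty":0.008,"tz":0,"turn":0,"jaw":-1},{"tx":0.05,"ty":0.008,"tz":0,"turn":0,"jaw":-1}]' | grep ft
python3 arm.py; python3 chk.py |grep scene
python3 arc.py 0 .0,.04,0 0,.04,-.002
```

```text
ft_force: [-2.1, 2.2, 0.2]
wrist arm tip 319 [0.04  0.084 0.127]
scene 0.062 65 [-0.9 -0.4] mm in nest frame
scene 0.082 146 [-1.2 -0.7] mm in nest frame
scene 0.14 150 [-1.1 -0.4] mm in nest frame
scene top 46 [ 0.9 -1.1]
scene foot top 40 [ 3.9 -1.6] [0.035 0.043 0.006]
pos [0.6347 0.0649 0.022 ] x-yaw -21.6 F [-2.2  1.9 -0.8] t 25.125
nest-frame [-51.4  29.1]
.0,.04,0 [0.005 0.007 0.   ]
0,.04,-.002 [ 0.02  -0.001  0.   ]
```

```bash
python3 -m creep '[{"tx":0.01,"ty":0.002,"tz":0,"turn":0,"jaw":-1},{"tx":0.02,"ty":-0.001,"tz":0,"turn":0,"jaw":-1},{"tx":0.02,"ty":-0.001,"tz":0,"turn":0,"jaw":-1}]' | grep ft
python3 -m creep '[{"tx":0.008,"ty":-0.004,"tz":0,"turn":0,"jaw":-1},{"tx":0.016,"ty":-0.008,"tz":0,"turn":0,"jaw":-1},{"tx":0.016,"ty":-0.008,"tz":0,"turn":0,"jaw":-1}]' | grep ft
python3 arm.py; python3 chk.py |grep scene
python3 arc.py 0 .0,.04,0
```

```text
ft_force: [-4.7, 2.0, 1.4]
ft_force: [-8.6, 1.6, 4.4]
wrist arm tip 76 [0.039 0.064 0.082]
scene 0.062 68 [-0.3 -0.3] mm in nest frame
scene 0.082 154 [-0.7 -0.4] mm in nest frame
scene 0.14 152 [-0.4 -0.3] mm in nest frame
scene top 48 [ 1.5 -1.2]
scene foot top 47 [ 7.1 -2. ] [0.03  0.043 0.006]
pos [0.6368 0.0645 0.0217] x-yaw -21.6 F [-9.4  1.8  4.7] t 26.175
nest-frame [-49.4  28.4]
.0,.04,0 [-0.012  0.01   0.   ]
```

The pad is now seating the spindle. I'll press on a bit more, then back off and measure the arm in the clear.

```bash
python3 -m creep '[{"tx":0.008,"ty":-0.004,"tz":0,"turn":0,"jaw":-1},{"tx":0.016,"ty":-0.008,"tz":0,"turn":0,"jaw":-1},{"tx":0.02,"ty":-0.01,"tz":0,"turn":0,"jaw":-1},{"tx":0.02,"ty":-0.01,"tz":0,"turn":0,"jaw":-1}]' | grep ft
python3 -m creep '[{"tx":-0.05,"ty":0.02,"tz":0,"turn":0,"jaw":-1},{"tx":-0.2,"ty":0.0,"tz":0,"turn":0,"jaw":-1},{"tx":-0.4,"ty":0,"tz":0,"turn":0,"jaw":-1},{"tx":-0.4,"ty":0,"tz":-0.2,"turn":0,"jaw":-1},{"tx":-0.4,"ty":0,"tz":-0.5,"turn":0,"jaw":-1}]' | grep ft
python3 -m creep '[{"tx":0,"ty":0,"tz":-0.4,"turn":0,"jaw":-1},{"tx":-0.2,"ty":0,"tz":-0.8,"turn":0,"jaw":-1},{"tx":-0.4,"ty":0,"tz":-1,"turn":0,"jaw":-1},{"tx":-0.4,"ty":0,"tz":-1,"turn":0,"jaw":-1}]' | grep -v rot
python3 -m creep '[{"tx":0,"ty":0,"tz":-0.4,"turn":0,"jaw":-1},{"tx":0,"ty":0,"tz":-0.7,"turn":0,"jaw":-1},{"tx":0,"ty":0,"tz":-0.7,"turn":0,"jaw":-1},{"tx":0,"ty":0,"tz":-0.7,"turn":0,"jaw":-1}]' | grep pos
python3 arm.py; python3 chk.py
python3 - <<'E'
from h import *
a=snap('scene')[0]; b=snap('wrist')[0]
cv2.imwrite('pics/end.png',np.hstack([cv2.resize(a[130:270,240:390,::-1],(400,373),interpolation=cv2.INTER_CUBIC),cv2.resize(b[0:300,160:480,::-1],(398,373),interpolation=cv2.INTER_CUBIC)]))
E
```

```text
ft_force: [-14.3, 0.3, 9.4]
ft_force: [0.7, 0.3, 0.4]
time: 27.8
position: [0.5528, 0.1015, 0.2044]
ft_force: [1.1, -0.3, -0.4]
grip_width: 0.0004
grip_force: 0.0
position: [0.5521, 0.0994, 0.2842]
top arm tip 19 [-0.115 -0.016  0.082]
wrist arm tip 156 [-0.114 -0.008  0.084]
scene 0.062 65 [-0.   0.1] mm in nest frame
scene 0.082 145 [-0.5 -0.5] mm in nest frame
scene 0.14 148 [-0.5 -0.3] mm in nest frame
scene top 49 [ 1.5 -1.2]
scene foot top 45 [ 4.  -1.5] [0.04  0.043 0.005]
top 0.082 22 [-1.4 -1.8] mm in nest frame
top top 23 [-0.9 -0.4]
top foot top 13 [-7.3 -0.8] [0.043 0.043 0.004]
wrist 0.062 60 [-3.5 -2.6] mm in nest frame
wrist 0.082 148 [-0.5  0.1] mm in nest frame
wrist 0.14 260 [-0.5  0.3] mm in nest frame
wrist top 393 [-0.7  0.5]
wrist foot top 197 [-2.8  0.6] [0.038 0.043 0.006]
```

View pics/end.png

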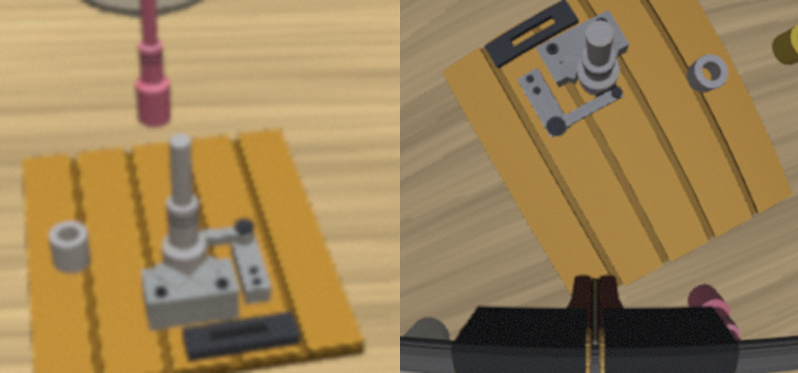

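The picture shows the swing arm straight across the V (stud at (615,92) right) against the upright, seated spindle. The arm measures about 0 rad, the spindle is about 0.5 mm from the nest point, and the hand is clear. Handing in.

```bash
python3 -c "from plant import *; print(job_done())"
```

```text
the job is handed in; nothing more can be done
None
```

The job is handed in: by camera the spindle stands upright about 0.5 mm from home, the swing arm is closed at about 0 rad, and the hand is clear. However, I did not push the spindle low on its foot. The downward-only hand's body would have hit the shaft first, so I slid it by a light hold on the upper shaft; it hung from the grip at times, probably less than 2 mm off the bed, and leaned about 0.06 rad (estimated) near the V before I straightened it.

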